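Stack the board tray and dust cover on the four-post stand

ROBOT

A 6-joint arm with a two-finger parallel gripper is mounted at the origin on the work surface. World frame = base frame: x ahead of the robot, y to its left, z up, the work surface at z = 0. Lengths are in m, angles in degrees, forces in N, time in s.
With the tool pointing down it reaches from about 0.4 to 0.825 m from the base axis. Payload 7 kg.
Tool frame: the origin (TCP) lies on the centre line of the jaws, within the pads' length; the fingertips stand 22 mm ahead of it and the grasp point (between the pads) lies 3 mm ahead of it; z points along the fingers, y is the line along which they close (so a half turn about z gives the same grasp; the last joint's range is limited). The gripper opens to 88 mm and grips with 3 to 60 N. Pads are 19 mm wide; open, the fingers measure 130 mm over their backs; the gripper's body (78 mm by 193 mm) begins 47 mm behind the grasp point.
Start: joints at [87.783, 20.546, 0.682, 0, -70.136, -16.507], TCP at [0.217, 0.639, 0.249] pointing down, gripper open.
Joint ranges: [-176.03, 176.03], [-82.01, 121.73], [-58.28, 71.71], [-173.87, 95.51], [-174.79, -0.11], [-173.66, 173.66]. Speed limits (degrees/s): [136.94, 136.94, 172.46, 180, 180, 180].

INTERFACE

Orientations are given as [roll, pitch, yaw] about the fixed x, y, z axes, in that order (R = Rz(yaw) Ry(pitch) Rx(roll)).
In Python, from plant import get_state, cams, r gives the robot as it stands.
- The arm moves only by the tool apply_moves, never from a script. Its argument "targets" is a list of rows, each an object with "dp": the shift along the world's x, y, z in m, a list of three; "yaw": the turn about the world's z in degrees. In form: [{"dp": [x, y, z], "yaw": yaw}, ...]. A call has 1 to 20 rows; each row is the pose to reach, as a shift and turn from the pose commanded when the call began; what a row does not reach only later rows make up. A row lasts 1/12 s, in which the tool goes at most 41.7 mm and 7.16 degrees, less where a joint would pass 70% of its speed; a pose out of reach is approached as far as the arm can. A call with a gripper value outside its range is refused whole. "grip" is the gripper command: -1 is fully open, 1 is shut, values between are in proportion, set as the call begins (left out, the last holds). The fingers move at their own pace and stop on an object; "squeeze" is the grip in N (left out, the last holds). Time passes only in rows, so rows that repeat a pose let the fingers close. It gives the time, the measured TCP pose, the force, the opening and the grip force at its end, in the units of the state.
- get_state(): the state, without advancing time (a new reading comes with each control period).
- cams.capture(name): name is "scene" or "side" or "wrist"; returns a dict with "image" (480x640x3 uint8, red, green, blue), "range_z" (480x640 float32, m along the optical axis (not along the pixel's ray), 0 where there is no reading), "fx", "fy", "cx", "cy" (pixels), "R" (3x3) and "t" (3): a world point X has camera coordinates R X + t; the wrist camera has in their place "T_tool_cam" (4x4, takes a point from camera to tool coordinates, whose origin is the TCP and whose axes are the flange's). Camera axes: x right, y down, z forward; pixel columns grow to the right and rows downward; lengths in m; the calibration is good to about 2 mm. A picture is of the moment at which its call begins: read the wrist's pose just before it.
- r.close_job(): hands the job in; it is judged then, once.
The state is a dict: "time_s": time; "joints": joint angles; "qd": joint speeds; "joint_torque": joint torques, N m; "tcp_pos": TCP position; "eef_rot": TCP orientation; "contact_force": force on the tool from outside, world axes, zero at the start; "moment": the same for the moment, N m; "gripper_width": finger opening in m; "gripper_force": force on a finger pad.
Only numpy, scipy, OpenCV 4.12 (cv2) and the standard library are available. Lean on these libraries where they do the work, as an engineer would, in place of code of your own. Each camera call takes 0.05 s, during which the arm holds its last target. There are 200 camera calls.

TASK

Take the aluminium tray of green circuit boards from its sloped rest and lower it level onto the four-post stand, each corner hole over its own post, until it sits fully down on the grey collars. Then close the stack: take the blue dust cover from the other rest and lower it level over the same four posts until it sits fully down on the yellow shoulders above the tray. Set both down gently, do not drop them, let go, and leave the other things on the bench where they are.

Things in the scene. Friction and masses are not known exactly. Their poses are not given: they have to be found in the camera images.
- tray: Board tray: aluminium plate 180 x 120 x 5 mm, a green circuit board (to 11 mm above the underside) either side of its black rib. Four through holes 23 in diameter at x = +-70, y = +-42. 0.28-0.46 kg. Origin: centre of the plate's underside; x along the length, y across, z out of the top. Starts face up on rest_a, leaning with it (30 degrees). Fits the stand either way round.
- tray_rib (a point): The tray's black upright grip rib: 70 long (along x), 16 thick (along y), rising to 45 above the plate's underside, over the centre of mass. This point: middle of the rib, 30 mm above the underside; axes as the part's.
- cover: Dust cover: blue plate 180 x 120 x 5 mm with an orange rib. Four through holes 12 in diameter at x = +-70, y = +-42. 0.22-0.37 kg. Origin: centre of the plate's underside; x along the length, y across, z out of the top. Starts face up on rest_b, leaning with it (30 degrees). Fits the stand either way round.
- cover_rib (a point): The cover's orange upright grip rib: 70 long (along x), 16 thick (along y), rising to 45 above the plate's underside, over the centre of mass. This point: middle of the rib, 30 mm above the underside; axes as the part's.
- stand: Four-post stand, fixed to the bench: black base 200 x 140 x 15 mm, four stepped posts at x = +-70, y = +-42. Origin: centre of its underside, on the bench; x along its length, z up. Each post: grey collar 32 in diameter up to 25 above the bench (the tray's underside rests on it), then yellow post 18 in diameter, its top 20 mm tapering to 14.5.
- stand_shoulder (a point): Middle of the stand at the height of the posts' yellow flat tops, 100 mm above the bench, the shoulders on which the cover's underside rests; axes as the stand's. From each shoulder a steel pin 8 in diameter goes on up to 136 above the bench, its top 10 mm tapering to a 2 mm point.
- rest_a: White sloped rest holding the tray at the start, fixed to the bench. Origin: on the bench below the middle of its sloping face. The face, 195 long, 130 wide, rises at 30 degrees toward the rest's +x (it faces -x and up); its middle is 66 above the bench, its upper end 115. Two lips at the lower end, 10 high, stop the part sliding.
- rest_b: White sloped rest holding the cover at the start, fixed; same shape, sizes and axes as rest_a.
- mouse: Bystander: black computer mouse, 110 x 60 x 34 mm, loose. Origin: centre of its underside.
- screwdriver: Bystander: screwdriver lying on the bench, 170 mm long, loose.
- tape_roll: Bystander: yellow tape roll lying flat, 68 diameter, 24 high, loose. Origin: centre of its underside.
- copper_blanks: Bystander: small pack of copper-clad blanks, 100 x 70 x 18 mm, loose. Origin: centre of its underside.
Mind the look-alikes: they are no part of the job. Leave any turquoise look-alike of the tray alone.

How it is judged:
By the outcome, as a careful person would: the job done as asked, in the order asked, and still so for the second after the job is handed in, with the robot touching nothing.
It also fails if it takes over 70 s, if anything falls off the work surface, if the arm or the gripper's body presses on something with over 40 N, if the wrist force passes 120 N, or if a joint passes its speed limit or range.

## Working session

There is one attempt and no reset: what is moved stays moved. The work goes in short steps, Python scripts to look and compute and a tool call to move; the robot and the scene stay as the last step left them, time stands still between calls to the robot, and variables do not carry over. Pictures are saved under pics/ and viewed, at most 10 in all, crops included, and the job is handed in when it is done.

Besides the shell and the picture viewer there is one more tool, called as a command line: name --argument value ..., lists and objects as JSON in quotes. apply_moves: Moves the arm, as the interface text tells. Its arguments: {"type":"object","properties":{"targets":{"type":"array","items":{"type":"object","properties":{"dp":{"type":"array","items":{"type":"number"}},"yaw":{"type":"number"}}}},"grip":{"type":"number"},"squeeze":{"type":"number"}},"required":["targets"]}

```bash
mkdir -p pics; ls; python3 - <<'E'
from plant import get_state,cams,r
import cv2,numpy as np
print(get_state())
a=cams.capture("scene");b=cams.capture("side")
for n,c in(("scene",a),("side",b)):
    cv2.imwrite(f"pics/{n}0.png",c["image"][:,:,::-1]); np.savez(f"{n}0.npz",**c)
    print(n,c["R"],c["t"],c["fx"])
E
```

```text
pics
{'time_s': 0.0, 'joints': array([ 8.77831461e+01,  2.05908117e+01,  6.35735713e-01, -1.97696293e-02,
       -7.01350796e+01, -1.65065166e+01]), 'qd': array([ 0.02496924,  0.00166771, -0.02087906, -0.14522069,  0.01362502,
       -0.02129341]), 'joint_torque': array([-2.03026202e-04, -5.82722497e+01,  2.93059462e+01,  6.99705586e+00,
        7.01544690e-03, -1.81405326e-04]), 'tcp_pos': array([0.21655881, 0.63886176, 0.24764569]), 'eef_rot': array([ 1.79908279e+02, -7.79884607e-03, -1.87300966e+01]), 'contact_force': array([-0.45187046, -0.29096782, -0.12813471]), 'moment': array([ 0.05028374,  0.01925054, -0.07877341]), 'gripper_force': 0.0, 'gripper_width': 0.08756340739573469}
scene [[ 0.78030996  0.62522736 -0.01439163]
 [ 0.43647126 -0.56092679 -0.70345858]
 [-0.4478942   0.5426342  -0.71059053]] [-0.42059724 -0.1287181   1.65364988] 547.1651226239118
side [[-0.99670102 -0.08052386  0.01014825]
 [-0.05361781  0.55942223 -0.82714685]
 [ 0.0609279  -0.82496223 -0.56189422]] [0.50493719 0.06588032 1.01069995] 455.12845295965104
```

View pics/scene0.png

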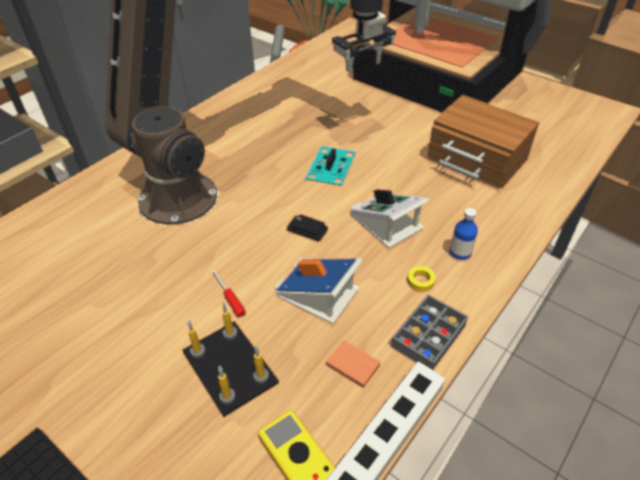

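View pics/side0.png

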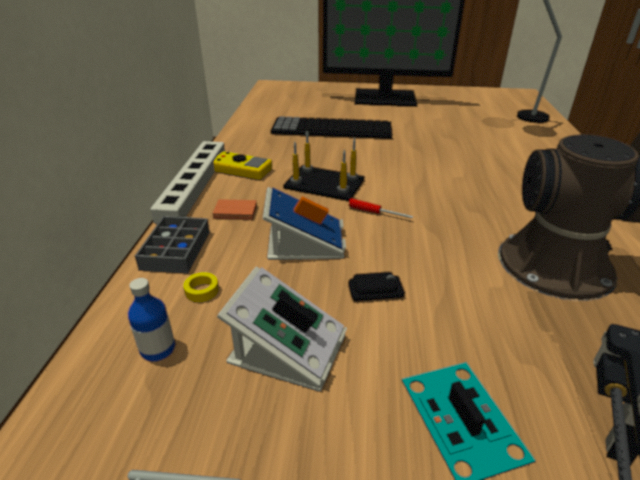

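The scene view shows the tray on its rest at (390,208), with green boards and a black rib. The cover is at (318,272), the stand at (230,365), the mouse at (307,227) and the tape at (421,278). The tray could be mistaken for the turquoise plate lying flat at (330,163), or (465,415) in the side view. The one I want is the grey aluminium plate on the white slope, at (288,315) in the side view. Next I'll measure it and confirm with a crop.

```bash
cat > h.py <<'E'
import numpy as np,cv2
def world(c,Rt=None):
    v,u=np.mgrid[0:480,0:640]; z=c["range_z"]
    P=np.stack([(u-c["cx"])*z/c["fx"],(v-c["cy"])*z/c["fy"],z],-1).astype(float)
    if "T_tool_cam" in c: # Rt = 4x4 tool pose
        M=Rt@c["T_tool_cam"]; W=P@M[:3,:3].T+M[:3,3]
    else: W=(P-c["t"])@c["R"]
    W[z<=0]=np.nan; return W
def rib(pts,name,approx):
    """pts near part; slope plane by RANSAC, rib = points 25..45 mm over underside"""
    P=pts[np.linalg.norm(pts[:,:2]-approx,axis=1)<.11]; P=P[P[:,2]>.012]
    rng=np.random.default_rng(0);best=0
    for _ in range(500):
        a,b,d=P[rng.choice(len(P),3,False)]; n=np.cross(b-a,d-a); n/=np.linalg.norm(n)+1e-12
        if n[2]<0:n=-n
        if abs(n[2]-.866)>.06: continue
        m=abs((P-a)@n)<.003
        if m.sum()>best: best=m.sum();M=m
    c=P[M].mean(0); n=np.linalg.svd(P[M]-c,full_matrices=False)[2][2]; n*=np.sign(n[2])
    up=np.array([-n[0],-n[1],0]);  up=up-n*(up@n); up/=np.linalg.norm(up); y=np.cross(n,up)
    L=np.c_[(P-c)@up,(P-c)@y,(P-c)@n]
    s=(L[:,2]>.015)&(L[:,2]<.05)&(abs(L[:,0])<.08)&(abs(L[:,1])<.06)
    q=L[s]; rect=cv2.minAreaRect((q[:,:2]*1000).astype(np.float32))
    top=np.percentile(q[:,2],95)
    C=c+up*rect[0][0]/1000+y*rect[0][1]/1000
    pr=cv2.minAreaRect((L[M][:,:2]*1000).astype(np.float32))
    print(name,"tilt",np.degrees(np.arccos(n[2])).round(1),"upyaw",np.degrees(np.arctan2(up[1],up[0])).round(1),
      "inl",best,"rib rect",np.round(rect[1],1),round(rect[2],1),"n",s.sum(),"height over plane",top.round(4),
      "rib base ctr",C.round(4),"rib top ctr",(C+n*top).round(4),"plane rect",np.round(pr[1],1),round(pr[2],1),
      "plane ctr",(c+up*pr[0][0]/1000+y*pr[0][1]/1000).round(4))
E
python3 - <<'E'
import numpy as np,cv2
from h import *
S={n:dict(np.load(f"{n}0.npz")) for n in("scene","side")}
W={n:world(c) for n,c in S.items()}
for nm,px in dict(tray=(392,208),cover=(318,275),stand=(230,368),mouse=(307,227),decoy=(330,163),tape=(421,270),blanks=(353,363),sd=(235,300)).items():
    print(nm,np.nanmedian(W["scene"][px[1]-3:px[1]+4,px[0]-3:px[0]+4].reshape(-1,3),0).round(3))
for nm,px in dict(tray=(392,208),cover=(318,275)).items():
    ap=np.nanmedian(W["scene"][px[1]-3:px[1]+4,px[0]-3:px[0]+4].reshape(-1,3),0)[:2]
    for n in W:
        p=W[n].reshape(-1,3); rib(p[np.isfinite(p[:,0])],nm+" "+n,ap)
# posts
for n in W:
    hsv=cv2.cvtColor(S[n]["image"],cv2.COLOR_RGB2HSV); w=W[n]
    d=np.linalg.norm(w[...,:2]-w.reshape(-1,3)[0,:2]*0-np.nanmedian(W["scene"][365:372,227:234].reshape(-1,3),0)[:2],axis=2)
    m=((d<.13)&(w[...,2]>.035)&(w[...,2]<.14)).astype(np.uint8)
    k,lab,st,_=cv2.connectedComponentsWithStats(m)
    for i in range(1,k):
        if st[i,4]>15:
            q=w[lab==i]; print(n,"post",q.shape[0],q.mean(0).round(4),q[:,2].max().round(3))
    b=w[(d<.14)&(w[...,2]>.009)&(w[...,2]<.021)]
    r=cv2.minAreaRect((b[:,:2]*1000).astype(np.float32)); print(n,"base",r)
im=S["side"]["image"][240:420,190:540,::-1]
cv2.imwrite("pics/crop.png",cv2.resize(im,None,fx=2.2,fy=2.2,interpolation=cv2.INTER_CUBIC))
E
```

```text
tray [0.589 0.259 0.101]
cover [ 0.574 -0.037  0.086]
stand [ 0.552 -0.325  0.016]
mouse [0.411 0.115 0.034]
decoy [0.282 0.383 0.03 ]
tape [0.736 0.183 0.021]
blanks [ 0.76  -0.148  0.019]
sd [ 0.431 -0.185  0.026]
tray scene tilt 25.6 upyaw -11.7 inl 574 rib rect [21.5 69.4] 87.5 n 172 height over plane 0.0374 rib base ctr [0.5481 0.2926 0.0765] rib top ctr [0.5322 0.2958 0.1103] plane rect [126.2 149. ] 88.4 plane ctr [0.5716 0.2866 0.0882]
tray side tilt 29.2 upyaw -14.2 inl 3394 rib rect [17.9 70. ] 89.7 n 700 height over plane 0.0397 rib base ctr [0.5471 0.2948 0.0732] rib top ctr [0.5284 0.2995 0.1078] plane rect [123.7 167.8] 89.1 plane ctr [0.5594 0.2905 0.0804]
cover scene tilt 29.7 upyaw 7.8 inl 1453 rib rect [73.2 19.2] 0.7 n 274 height over plane 0.0409 rib base ctr [ 0.5566 -0.0314  0.0712] rib top ctr [ 0.5365 -0.0342  0.1067] plane rect [201.  127.9] 0.8 plane ctr [ 0.557  -0.0328  0.0714]
cover side tilt 29.9 upyaw 4.8 inl 1769 rib rect [69.7 20.2] 5.5 n 398 height over plane 0.0406 rib base ctr [ 0.5569 -0.028   0.073 ] rib top ctr [ 0.5368 -0.0296  0.1081] plane rect [193.5 130.4] 1.3 plane ctr [ 0.5573 -0.0263  0.0733]
scene post 197 [ 0.4898 -0.2633  0.0813] 0.139
scene post 209 [ 0.4671 -0.3436  0.0808] 0.137
scene post 204 [ 0.6242 -0.3023  0.0822] 0.14
scene post 217 [ 0.6014 -0.3822  0.082 ] 0.137
scene base ((546.5433349609375, -303.5711364746094), (175.3266143798828, 203.08233642578125), 73.80926513671875)
side post 167 [ 0.5953 -0.3744  0.0802] 0.137
side post 182 [ 0.4619 -0.336   0.0798] 0.137
side post 177 [ 0.6187 -0.2939  0.0813] 0.139
side post 191 [ 0.4853 -0.2548  0.0794] 0.14
side base ((540.0907592773438, -318.57330322265625), (145.29391479492188, 199.97897338867188), 74.07218170166016)
```

View pics/crop.png

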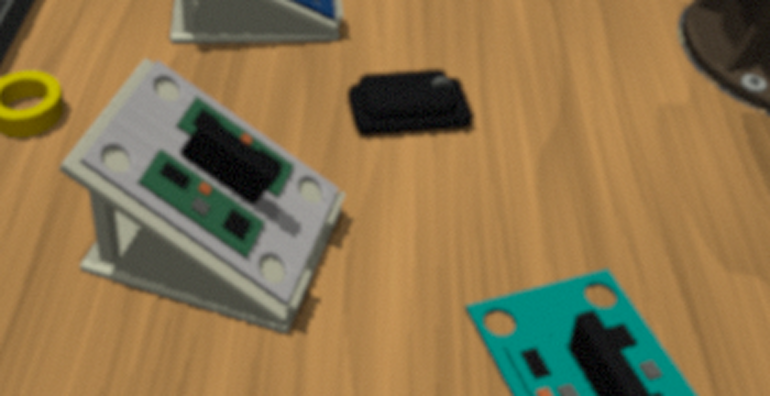

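The crop confirms it. The grey aluminium plate with green boards, on the slope at (210,165) in the crop, is the tray. The turquoise plate at (590,330) is the decoy. Next I'll hover over the tray.

apply_moves --targets '[{"dp": [0.01,-0.01,0],"yaw": 0},{"dp": [0.03,-0.032,0],"yaw": 1},{"dp": [0.317,-0.34,0],"yaw": 4.5},{"dp": [0.317,-0.34,0],"yaw": 4.5},{"dp": [0.317,-0.34,0],"yaw": 4.5},{"dp": [0.317,-0.34,0],"yaw": 4.5},{"dp": [0.317,-0.34,0],"yaw": 4.5},{"dp": [0.317,-0.34,0],"yaw": 4.5},{"dp": [0.317,-0.34,0],"yaw": 4.5},{"dp": [0.317,-0.34,0],"yaw": 4.5},{"dp": [0.317,-0.34,0],"yaw": 4.5},{"dp": [0.317,-0.34,0],"yaw": 4.5},{"dp": [0.317,-0.34,0],"yaw": 4.5},{"dp": [0.317,-0.34,0],"yaw": 4.5},{"dp": [0.317,-0.34,0],"yaw": 4.5}]' --grip -1

```text
time_s: 1.35
tcp_pos: [0.5338, 0.2984, 0.2482]
eef_rot: [180.0, 0.0, -14.3]
contact_force: [-0.3, -0.2, -0.9]
gripper_width: 0.0879
gripper_force: 0.0
```

```bash
cat >> h.py <<'E'
def tool():
    from plant import get_state
    from scipy.spatial.transform import Rotation as Ro
    s=get_state(); T=np.eye(4); T[:3,:3]=Ro.from_euler("xyz",s["eef_rot"],degrees=True).as_matrix(); T[:3,3]=s["tcp_pos"]
    return T,s
def wrist(name):
    from plant import cams
    T,s=tool(); c=cams.capture("wrist"); cv2.imwrite(f"pics/{name}.png",c["image"][:,:,::-1])
    np.savez(name+".npz",T=T,**c)
    print("t",s["time_s"],"tcp",s["tcp_pos"].round(4),s["eef_rot"].round(2)); return c,T,world(c,T)
E
python3 - <<'E'
from h import *
c,T,w=wrist("w1"); print(c["T_tool_cam"].round(3))
p=w.reshape(-1,3); rib(p[np.isfinite(p[:,0])],"tray wrist",np.array([.55,.294]))
E
```

```text
t 1.35 tcp [0.5338 0.2984 0.2482] [ 1.7997e+02  3.0000e-02 -1.4330e+01]
[[-0.001 -0.954 -0.301  0.081]
 [ 1.    -0.    -0.001 -0.   ]
 [ 0.001 -0.301  0.954 -0.136]
 [ 0.     0.     0.     1.   ]]
tray wrist tilt 33.1 upyaw 173.5 inl 21275 rib rect [99.   8.6] 81.6 n 17199 height over plane 0.0228 rib base ctr [0.5477 0.2921 0.3203] rib top ctr [0.5601 0.2907 0.3394] plane rect [165.   29.6] 80.7 plane ctr [0.5625 0.2986 0.3113]
```

View pics/w1.png

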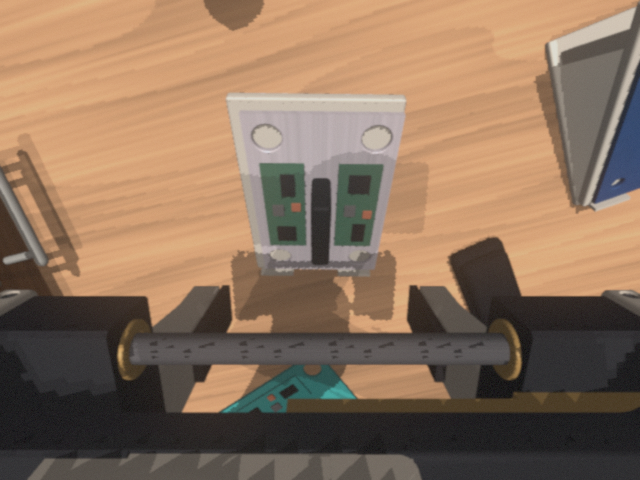

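The wrist view shows the tray with its rib at (321,222), upright in the picture and so in line with the tool. I'll redo the fit without the gripper points.

```bash
python3 - <<'E'
from h import *
c=dict(np.load("w1.npz")); w=world(c,c["T"])
w[280:]=np.nan
p=w.reshape(-1,3); p=p[np.isfinite(p[:,0])&(p[:,2]<.16)]
rib(p,"tray wrist",np.array([.55,.294]))
E
```

```text
tray wrist tilt 29.5 upyaw -14.7 inl 16603 rib rect [16.  70.6] 89.7 n 1473 height over plane 0.0397 rib base ctr [0.5479 0.294  0.0708] rib top ctr [0.529  0.299  0.1053] plane rect [123.4 195.2] 89.4 plane ctr [0.5477 0.2952 0.0706]
```

apply_moves --targets '[{"dp": [0,0,-0.03],"yaw": -0.4},{"dp": [0,0,-0.06],"yaw": -0.4},{"dp": [0,0,-0.085],"yaw": -0.4},{"dp": [0,0,-0.105],"yaw": -0.4},{"dp": [0,0,-0.12],"yaw": -0.4},{"dp": [0,0,-0.132],"yaw": -0.4},{"dp": [0,0,-0.14],"yaw": -0.4},{"dp": [0,0,-0.146],"yaw": -0.4},{"dp": [0,0,-0.147],"yaw": -0.4},{"dp": [0,0,-0.147],"yaw": -0.4}]'

```text
time_s: 2.23
tcp_pos: [0.5335, 0.2998, 0.1017]
eef_rot: [180.0, -0.0, -14.6]
contact_force: [-0.4, 0.1, 1.4]
gripper_width: 0.0873
gripper_force: 0.0
```

```bash
python3 - <<'E'
from h import *
H=np.full((130,220),np.nan) # x 0..1.3? cells 5mm: x .25-.9, y -.55..+.55
P=np.concatenate([world(dict(np.load(f"{n}0.npz"))).reshape(-1,3) for n in("scene","side")]); P=P[np.isfinite(P[:,0])]
i=((P[:,0]-.25)/.005).astype(int); j=((P[:,1]+.55)/.005).astype(int)
k=(P[:,0]>=.25)&(P[:,1]>=-.55)&(i<130)&(j<220)
H[:]=-1; np.maximum.at(H,(i[k],j[k]),P[k,2])
H=cv2.morphologyEx(H.astype(np.float32),cv2.MORPH_CLOSE,np.ones((3,3)))
H[H<-.5]=.5
def foot(L,W,yaw,thr):
    K=np.zeros((61,61),np.uint8); r=((30,30),(W/5,L/5),-yaw) # cols=y, rows=x
    a=np.radians(yaw); ii,jj=np.mgrid[-30:31,-30:31]*5.
    u=ii*np.cos(a)+jj*np.sin(a); v=-ii*np.sin(a)+jj*np.cos(a)
    K=((abs(u)<L/2)&(abs(v)<W/2)).astype(np.uint8)
    return cv2.dilate((H>thr).astype(np.uint8),K,borderValue=1)
for yaw in(-15,6,30,60,90,-45):
    ok=(foot(200,140,yaw,.012)==0)&(foot(110,230,yaw,.06)==0)
    a,b=np.nonzero(ok); R=np.hypot(.25+a*.005,-.55+b*.005); s=(R>.42)&(R<.8)
    D=cv2.distanceTransform(ok.astype(np.uint8),cv2.DIST_L2,3)
    pts=[(round(.25+x*.005,2),round(-.55+y*.005,2),round(D[x,y]*5)) for x,y in zip(a[s],b[s])]
    # summarise: best per 10cm block
    d={}
    for p in pts:
        q=(int(p[0]*8),int(p[1]*8//1)); d[q]=max(d.get(q,(0,0,0)),p,key=lambda z:z[2])
    print(yaw,sorted(d.values(),key=lambda z:z[1]))
E
```

```text
-15 [(np.float64(0.36), np.float64(-0.43), 5)]
6 []
30 []
60 []
90 [(np.float64(0.66), np.float64(0.45), 5)]
-45 [(np.float64(0.36), np.float64(-0.44), 5)]
```

apply_moves --targets '[{"dp": [0,0,0],"yaw": 0},{"dp": [0,0,0],"yaw": 0},{"dp": [0,0,0],"yaw": 0},{"dp": [0,0,0],"yaw": 0},{"dp": [0,0,0],"yaw": 0},{"dp": [0,0,0],"yaw": 0},{"dp": [0,0,0],"yaw": 0},{"dp": [0,0,0],"yaw": 0}]' --grip 1 --squeeze 20

```text
time_s: 2.9
tcp_pos: [0.5337, 0.2992, 0.1016]
eef_rot: [-180.0, 0.0, -14.6]
contact_force: [0.4, 0.5, 0.1]
gripper_width: 0.0401
gripper_force: 0.0
```

```bash
python3 - <<'E'
from h import *
P=np.concatenate([world(dict(np.load(f"{n}0.npz"))).reshape(-1,3) for n in("scene","side")]); P=P[np.isfinite(P[:,0])]
H=np.full((33,56),-1.)
i=np.floor((P[:,0]-.22)/.02).astype(int); j=np.floor((P[:,1]+.56)/.02).astype(int)
k=(i>=0)&(j>=0)&(i<33)&(j<56); 
for a in range(33):
    print(f"{.23+a*.02:.2f} ",end="")
    for b in range(55,-1,-1):
        z=P[k&(i==a)&(j==b),2]; print('?' if len(z)<4 else '.' if np.percentile(z,90)<.012 else str(min(9,int(np.percentile(z,95)*50))),end="")
    print()
print("cols y from +.55 to -.55 step -.02; digit = height/2cm")
E
```

```text
0.23 99....000...............................................
0.25 .....122.00.............................................
0.27 .....12222..............................................
0.29 .....00022..............................................
0.31 .......00..........................0....................
0.33 ...................................0....................
0.35 ....................1111...........00...................
0.37 ....................1211............0...................
0.39 ....................1110............11..................
0.41 ...................1111.............11..................
0.43 ...................1111.............111.....00..........
0.45 .............11....0111..............11.0100550.........
0.47 ..........111111..........1111111....1104211660.........
0.49 .........1112222..........12211111.....06601000.........
0.51 .........22245332.........2224422......011101110........
0.53 .........23355333.........3335422.......00111110........
0.55 .........23356444.........3335533.......01110111........
0.57 .........33445444........34456443.......0
[... 300 characters left out ...]
.........................
0.69 ........................................................
0.71 ...................11............11110.......1111.......
0.73 ..................1111...........11110......12221.......
0.75 ..........2554....1.11...........1111.......22222.......
0.77 ..........4775....1111...........1111.......12222.......
0.79 ..........4775......1.222222222..1111.......122221.?....
0.81 ...........454........211111112..1111........22221???...
0.83 ......................211111112..............12222???...
0.85 ......................211111112..............12222???...
0.87 ......................2111111122222222222222222222222...
cols y from +.55 to -.55 step -.02; digit = height/2cm
```

apply_moves --targets '[{"dp": [0,0,0],"yaw": 0},{"dp": [0,0,0],"yaw": 0},{"dp": [0,0,0],"yaw": 0},{"dp": [0,0,0],"yaw": 0},{"dp": [0,0,0],"yaw": 0},{"dp": [0,0,0],"yaw": 0},{"dp": [0,0,0.003],"yaw": 0},{"dp": [0,0,0.008],"yaw": 0},{"dp": [0,0,0.015],"yaw": 0},{"dp": [0,0,0.025],"yaw": 0},{"dp": [0,0,0.04],"yaw": 0},{"dp": [0,0,0.06],"yaw": 0},{"dp": [0,0,0.08],"yaw": 0},{"dp": [0,0,0.1],"yaw": 0},{"dp": [0,0,0.12],"yaw": 0},{"dp": [0,0,0.14],"yaw": 0},{"dp": [0,0,0.155],"yaw": 0},{"dp": [0,0,0.165],"yaw": 0},{"dp": [0,0,0.17],"yaw": 0},{"dp": [0,0,0.17],"yaw": 0}]'

```text
time_s: 4.57
tcp_pos: [0.5339, 0.2995, 0.273]
eef_rot: [-179.9, -0.1, -14.6]
contact_force: [1.3, 0.2, -4.2]
gripper_width: 0.0157
gripper_force: 20.0
```

```bash
cat >> h.py <<'E'
def held(name):
    """plate in the hand: tilt about tool y from the wrist depth just ahead of the fingers"""
    c,T,w=wrist(name); L=(w-T[:3,3])@T[:3,:3]
    m=(L[...,2]>.022)&(L[...,2]<.10)&(abs(L[...,1])<.058)&(L[...,0]>.01)&(L[...,0]<.10)
    P=L[m]
    if len(P)<200: print("few",len(P)); return
    rng=np.random.default_rng(0);b=0
    for _ in range(300):
        a,e,d=P[rng.choice(len(P),3,False)]; n=np.cross(e-a,d-a); n/=np.linalg.norm(n)+1e-12
        k=abs((P-a)@n)<.002
        if k.sum()>b:b=k.sum();M=k
    q=P[M];n=np.linalg.svd(q-q.mean(0),full_matrices=False)[2][2]; n*=-np.sign(n[2])
    print("plate n",len(q),"normal(tool)",n.round(3),"pitch",np.degrees(np.arctan2(n[0],-n[2])).round(1),"roll",np.degrees(np.arctan2(n[1],-n[2])).round(1),
     "z at tool axis",((q.mean(0)@n)/n[2]).round(4))
E
python3 - <<'E'
from h import *
held("w2")
E
```

```text
t 4.5667 tcp [0.5339 0.2995 0.273 ] [-1.7989e+02 -6.0000e-02 -1.4620e+01]
plate n 3908 normal(tool) [-0.317  0.005 -0.948] pitch -18.5 roll 0.3 z at tool axis 0.0325
```

apply_moves --targets '[{"dp": [0,-0.006,0],"yaw": 0},{"dp": [0,-0.02,0],"yaw": 0},{"dp": [0,-0.042,0],"yaw": 0},{"dp": [0,-0.07,0],"yaw": 0},{"dp": [-0.001,-0.1,0],"yaw": 0},{"dp": [-0.003,-0.135,0],"yaw": 0},{"dp": [-0.006,-0.17,0],"yaw": 0},{"dp": [-0.01,-0.205,0],"yaw": 0},{"dp": [-0.016,-0.24,0],"yaw": 0},{"dp": [-0.024,-0.275,0],"yaw": 0},{"dp": [-0.035,-0.31,0],"yaw": 0},{"dp": [-0.047,-0.345,0],"yaw": 0},{"dp": [-0.06,-0.38,0],"yaw": 0},{"dp": [-0.074,-0.415,0],"yaw": 0},{"dp": [-0.089,-0.447,0],"yaw": 0},{"dp": [-0.105,-0.479,0],"yaw": 0},{"dp": [-0.121,-0.51,0],"yaw": 0},{"dp": [-0.138,-0.541,0],"yaw": 0},{"dp": [-0.154,-0.571,0],"yaw": 0},{"dp": [-0.169,-0.6,-0.005],"yaw": 0}]'

```text
time_s: 6.28
tcp_pos: [0.3626, -0.3026, 0.2668]
eef_rot: [180.0, -0.0, -14.6]
contact_force: [1.1, -0.8, -3.1]
gripper_width: 0.0162
gripper_force: 20.0
```

apply_moves --targets '[{"dp": [-0.014,-0.027,-0.01],"yaw": 0},{"dp": [-0.027,-0.05,-0.022],"yaw": 0},{"dp": [-0.037,-0.07,-0.036],"yaw": 0},{"dp": [-0.043,-0.083,-0.052],"yaw": 0},{"dp": [-0.045,-0.09,-0.07],"yaw": 0},{"dp": [-0.045,-0.09,-0.09],"yaw": 0},{"dp": [-0.045,-0.09,-0.11],"yaw": 0},{"dp": [-0.045,-0.09,-0.126],"yaw": 0},{"dp": [-0.045,-0.09,-0.138],"yaw": 0},{"dp": [-0.045,-0.09,-0.146],"yaw": 0},{"dp": [-0.045,-0.09,-0.15],"yaw": 0},{"dp": [-0.045,-0.09,-0.15],"yaw": 0}]'

```text
time_s: 7.28
tcp_pos: [0.3188, -0.3906, 0.1157]
eef_rot: [-180.0, 0.1, -14.6]
contact_force: [-1.0, 0.3, -3.3]
gripper_width: 0.0161
gripper_force: 20.0
```

```bash
python3 - <<'E'
from h import *
held("w3")
E
```

```text
t 7.2833 tcp [ 0.3188 -0.3906  0.1157] [-1.7997e+02  1.1000e-01 -1.4640e+01]
plate n 3945 normal(tool) [-0.349  0.006 -0.937] pitch -20.4 roll 0.4 z at tool axis 0.0332
```

View pics/w3.png

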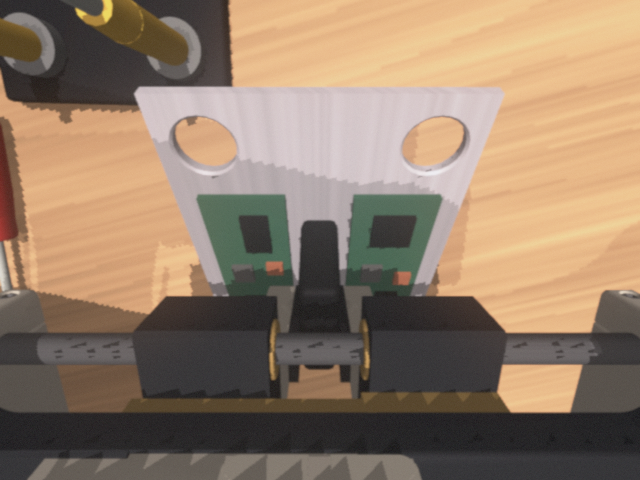

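apply_moves --targets '[{"dp": [0,0,-0.01],"yaw": 0},{"dp": [0,0,-0.025],"yaw": 0},{"dp": [0,0,-0.035],"yaw": 0},{"dp": [0,0,-0.04],"yaw": 0},{"dp": [0,0,-0.044],"yaw": 0},{"dp": [0,0,-0.048],"yaw": 0},{"dp": [0,0,-0.052],"yaw": 0},{"dp": [0,0,-0.056],"yaw": 0},{"dp": [0,0,-0.06],"yaw": 0},{"dp": [0,0,-0.064],"yaw": 0},{"dp": [0,0,-0.068],"yaw": 0},{"dp": [0,0,-0.071],"yaw": 0},{"dp": [0,0,-0.073],"yaw": 0},{"dp": [0,0,-0.075],"yaw": 0}]'

```text
time_s: 8.5
tcp_pos: [0.3193, -0.3905, 0.0411]
eef_rot: [-180.0, 0.1, -14.6]
contact_force: [2.3, 0.1, 0.0]
gripper_width: 0.0161
gripper_force: 20.0
```

```bash
python3 - <<'E'
from h import *
held("w4")
E
```

```text
t 8.5 tcp [ 0.3193 -0.3905  0.0411] [-1.7998e+02  5.0000e-02 -1.4630e+01]
plate n 29005 normal(tool) [ 0.039  0.005 -0.999] pitch 2.3 roll 0.3 z at tool axis 0.0328
```

apply_moves --targets '[{"dp": [0,0,-0.001],"yaw": 0},{"dp": [0,0,-0.002],"yaw": 0},{"dp": [0,0,-0.003],"yaw": 0},{"dp": [0,0,-0.004],"yaw": 0},{"dp": [0,0,-0.004],"yaw": 0}]'

```text
time_s: 8.97
tcp_pos: [0.3196, -0.3906, 0.0395]
eef_rot: [180.0, -0.0, -14.6]
contact_force: [-1.7, 9.0, 27.8]
gripper_width: 0.0159
gripper_force: 20.0
```

```bash
python3 - <<'E'
from h import *
held("w5")
E
```

```text
t 8.9667 tcp [ 0.3196 -0.3906  0.0395] [ 1.7998e+02 -2.0000e-02 -1.4590e+01]
plate n 29152 normal(tool) [ 0.038 -0.    -0.999] pitch 2.2 roll -0.0 z at tool axis 0.0319
```

apply_moves --targets '[{"dp": [0,0,0.004],"yaw": 0},{"dp": [0,0,0.008],"yaw": 0},{"dp": [0,0,0.016],"yaw": 0},{"dp": [0,0,0.03],"yaw": 0},{"dp": [0,0,0.05],"yaw": 0},{"dp": [0,0,0.075],"yaw": 0},{"dp": [0,0,0.1],"yaw": 0},{"dp": [0,0,0.125],"yaw": 0},{"dp": [0,0,0.15],"yaw": 0},{"dp": [0,0,0.17],"yaw": 0},{"dp": [0,0,0.182],"yaw": 0},{"dp": [0,0,0.187],"yaw": 0},{"dp": [0,0,0.187],"yaw": 0}]'

```text
time_s: 10.1
tcp_pos: [0.3197, -0.3908, 0.2254]
eef_rot: [180.0, -0.1, -14.6]
contact_force: [0.0, -0.3, -3.8]
gripper_width: 0.0155
gripper_force: 20.0
```

```bash
cat >> h.py <<'E'
def holes(c,T,w):
    """far holes of the held plate, in tool frame: by ray meeting the plate plane"""
    L=(w-T[:3,3])@T[:3,:3]; m=(abs(L[...,1])<.062)&(L[...,0]>.03)&(L[...,0]<.10)&(L[...,2]>.022)&(L[...,2]<.05)
    P=L[m]; A=np.c_[P[:,0],P[:,1],np.ones(len(P))]; k=np.linalg.lstsq(A,P[:,2],rcond=None)[0]
    for _ in range(3):
        g=abs(A@k-P[:,2])<.002; k=np.linalg.lstsq(A[g],P[g,2],rcond=None)[0]
    v,u=np.mgrid[0:480,0:640]; d=np.stack([(u-c["cx"])/c["fx"],(v-c["cy"])/c["fy"],np.ones_like(u)],-1)@c["T_tool_cam"][:3,:3].T
    o=c["T_tool_cam"][:3,3]; s=(k[2]+k[0]*o[0]+k[1]*o[1]-o[2])/(d[...,2]-k[0]*d[...,0]-k[1]*d[...,1]); Q=o+s[...,None]*d
    on=(np.abs(L-Q).max(-1)<.004)
    reg=(abs(Q[...,1])<.075)&(Q[...,0]>.025)&(Q[...,0]<.12)&(v<300)
    n,lab,st,_=cv2.connectedComponentsWithStats((reg&~on).astype(np.uint8),connectivity=4)
    print("plane",k.round(4))
    for i in range(1,n):
        if 200<st[i,4]:
            q=Q[lab==i]; e=(q.max(0)+q.min(0))/2; print("gap",st[i,4],"mid",e.round(4),"mean",q.mean(0).round(4),"size",(q.max(0)-q.min(0)).round(4))
    q=Q[reg&on]; print("plate extents",q.min(0).round(4),q.max(0).round(4))
E
python3 - <<'E'
from h import *
held("w6"); c=dict(np.load("w6.npz")); holes(c,c["T"],world(c,c["T"]))
E
```

```text
t 10.1 tcp [ 0.3197 -0.3908  0.2254] [ 1.7999e+02 -7.0000e-02 -1.4630e+01]
plate n 29200 normal(tool) [ 0.04   0.004 -0.999] pitch 2.3 roll 0.2 z at tool axis 0.0318
plane [0.0256 0.0014 0.0329]
gap 32403 mid [0.0726 0.     0.0348] mean [0.0937 0.0004 0.0353] size [0.0947 0.15   0.0026]
gap 1797 mid [ 0.0723 -0.0419  0.0347] mean [ 0.0724 -0.0417  0.0347] size [0.0222 0.0217 0.0006]
gap 1798 mid [0.0723 0.0411 0.0348] mean [0.0723 0.0409 0.0348] size [0.0222 0.0217 0.0006]
gap 275 mid [ 0.0328 -0.029   0.0337] mean [ 0.0345 -0.0291  0.0337] size [0.015  0.0121 0.0004]
gap 489 mid [0.033  0.0324 0.0338] mean [0.0348 0.0333 0.0338] size [0.0144 0.0185 0.0004]
gap 712 mid [ 0.0307 -0.0004  0.0337] mean [ 0.0302 -0.0004  0.0337] size [0.0109 0.0187 0.0003]
plate extents [ 0.0252 -0.0605  0.0335] [0.0921 0.0597 0.0353]
```

apply_moves --targets '[{"dp": [0.006,0.002,0],"yaw": 0},{"dp": [0.02,0.007,0],"yaw": -0.2},{"dp": [0.042,0.014,0],"yaw": -0.5},{"dp": [0.07,0.023,0],"yaw": -0.8},{"dp": [0.1,0.033,0],"yaw": -1.1},{"dp": [0.13,0.043,0],"yaw": -1.4},{"dp": [0.158,0.052,0],"yaw": -1.6},{"dp": [0.182,0.06,0],"yaw": -1.6},{"dp": [0.202,0.066,0],"yaw": -1.6},{"dp": [0.214,0.07,0],"yaw": -1.6},{"dp": [0.22,0.072,0],"yaw": -1.6},{"dp": [0.221,0.0725,-0.005],"yaw": -1.6},{"dp": [0.221,0.0725,-0.015],"yaw": -1.6},{"dp": [0.221,0.0725,-0.027],"yaw": -1.6},{"dp": [0.221,0.0725,-0.034],"yaw": -1.6},{"dp": [0.221,0.0725,-0.036],"yaw": -1.6},{"dp": [0.221,0.0725,-0.036],"yaw": -1.6}]'

```text
time_s: 11.57
tcp_pos: [0.5395, -0.3184, 0.1875]
eef_rot: [180.0, 0.1, -16.3]
contact_force: [0.4, -0.8, -3.1]
gripper_width: 0.0162
gripper_force: 20.0
```

```bash
python3 - <<'E'
from h import *
held("w7"); c=dict(np.load("w7.npz")); w=world(c,c["T"]); holes(c,c["T"],w)
s=dict(np.load("side0.npz"))
from plant import cams
a=cams.capture("side"); np.savez("side1.npz",**a); b=cams.capture("scene"); np.savez("scene1.npz",**b)
f=cv2.resize(a["image"][60:240,240:420,::-1],None,fx=2.2,fy=2.2)
g=cv2.resize(b["image"][270:430,150:330,::-1],None,fx=2.2,fy=2.475)
x=cv2.resize(c["image"][:,:,::-1],None,fx=.8,fy=.8)[:300]
y=np.hstack([f,g]); out=np.zeros((700,800,3),np.uint8)
h=np.zeros((300,y.shape[1],3),np.uint8); h[:,:512]=x
out=cv2.resize(np.vstack([y,h]),(790,598)); cv2.imwrite("pics/m7.png",out)
E
```

```text
t 11.5667 tcp [ 0.5395 -0.3184  0.1875] [ 1.800e+02  1.100e-01 -1.627e+01]
plate n 29148 normal(tool) [ 0.045  0.005 -0.999] pitch 2.6 roll 0.3 z at tool axis 0.0315
plane [0.0253 0.002  0.033 ]
gap 32391 mid [0.0725 0.     0.0348] mean [0.0937 0.0003 0.0354] size [0.0948 0.15   0.0027]
gap 1794 mid [ 0.0723 -0.0418  0.0347] mean [ 0.0724 -0.0416  0.0347] size [0.0222 0.0216 0.0006]
gap 1794 mid [0.0722 0.0411 0.0349] mean [0.0723 0.0409 0.0349] size [0.0223 0.0217 0.0006]
gap 385 mid [ 0.0327 -0.0291  0.0337] mean [ 0.0337 -0.0296  0.0338] size [0.015  0.0123 0.0004]
gap 585 mid [0.0327 0.0323 0.0339] mean [0.0341 0.0325 0.0339] size [0.015  0.0184 0.0004]
gap 709 mid [ 0.0307 -0.0004  0.0337] mean [ 0.0302 -0.0004  0.0337] size [0.0109 0.0187 0.0003]
plate extents [ 0.0252 -0.0604  0.0335] [0.092  0.0598 0.0354]
```

View pics/m7.png

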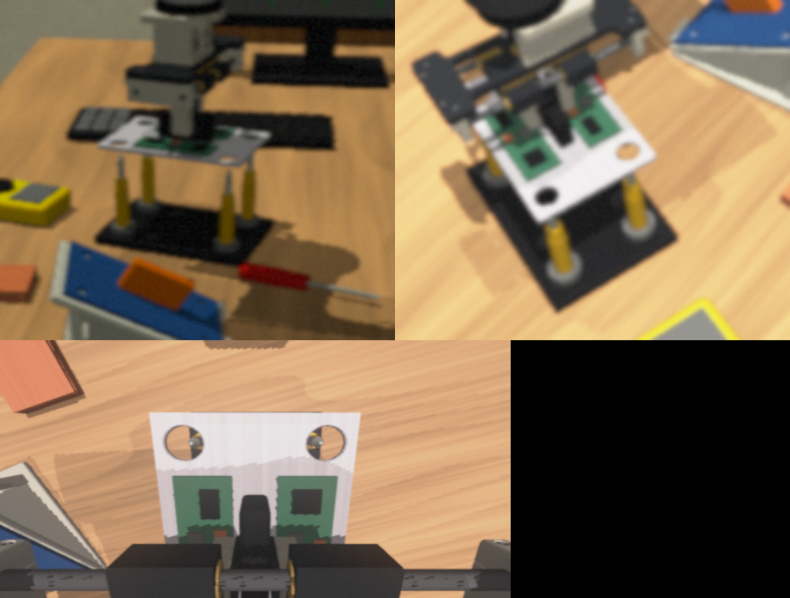

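The pins show through the far holes on their inner sides, as parallax would predict, and the tray looks level. I'll measure the pins in the tool frame.

```bash
cat >> h.py <<'E'
def pins(c,T,w,zmax=.145):
    L=(w-T[:3,3])@T[:3,:3]
    for s in(-1,1):
        for lo,hi in((.129,zmax),(.104,.126),(.085,.0995)):
            m=(w[...,2]>lo)&(w[...,2]<hi)&(L[...,0]>.05)&(L[...,0]<.095)&(s*L[...,1]>.025)&(s*L[...,1]<.06); m[300:]=False
            q=L[m]
            if len(q): print(s,lo,len(q),"mean",q.mean(0).round(4),"top z",w[m][:,2].max().round(4),"min",q.min(0).round(4),"max",q.max(0).round(4))
E
python3 - <<'E'
from h import *
c=dict(np.load("w7.npz")); w=world(c,c["T"]); pins(c,c["T"],w)
E
```

```text
-1 0.129 103 mean [ 0.0717 -0.0408  0.0548] top z 0.1367 min [ 0.069  -0.0441  0.0507] max [ 0.0747 -0.0384  0.0583]
-1 0.104 76 mean [ 0.0722 -0.0391  0.0678] top z 0.126 min [ 0.0677 -0.0457  0.0613] max [ 0.0754 -0.0374  0.0813]
-1 0.085 24 mean [ 0.071  -0.0437  0.0884] top z 0.0994 min [ 0.0647 -0.047   0.0879] max [ 0.0783 -0.0409  0.0901]
1 0.129 103 mean [0.072  0.0415 0.0548] top z 0.1368 min [0.0689 0.0391 0.0506] max [0.0746 0.045  0.0583]
1 0.104 103 mean [0.0726 0.0394 0.0705] top z 0.126 min [0.0682 0.0382 0.0614] max [0.0758 0.046  0.0814]
1 0.085 47 mean [0.0722 0.0437 0.0888] top z 0.0995 min [0.0642 0.0401 0.0879] max [0.0789 0.0476 0.0949]
```

apply_moves --targets '[{"dp": [0,0,-0.006],"yaw": 0},{"dp": [0,0,-0.018],"yaw": 0},{"dp": [0,0,-0.032],"yaw": 0},{"dp": [0,0,-0.042],"yaw": 0},{"dp": [0,0,-0.05],"yaw": 0},{"dp": [0,0,-0.058],"yaw": 0},{"dp": [0,0,-0.066],"yaw": 0},{"dp": [0,0,-0.074],"yaw": 0},{"dp": [0,0,-0.08],"yaw": 0}]'

```text
time_s: 12.47
tcp_pos: [0.5406, -0.3182, 0.1076]
eef_rot: [-180.0, 0.0, -16.2]
contact_force: [-0.4, 0.2, -3.9]
gripper_width: 0.016
gripper_force: 20.0
```

apply_moves --targets '[{"dp": [0,0,-0.007],"yaw": 0},{"dp": [0,0,-0.014],"yaw": 0},{"dp": [0,0,-0.021],"yaw": 0},{"dp": [0,0,-0.027],"yaw": 0},{"dp": [0,0,-0.032],"yaw": 0},{"dp": [0,0,-0.035],"yaw": 0},{"dp": [0,0,-0.038],"yaw": 0},{"dp": [0,0,-0.038],"yaw": 0}]'

```text
time_s: 13.13
tcp_pos: [0.5405, -0.3182, 0.07]
eef_rot: [-180.0, 0.0, -16.2]
contact_force: [0.0, -0.0, -3.0]
gripper_width: 0.0156
gripper_force: 20.0
```

No contact forces so far. Now the last few millimetres.

apply_moves --targets '[{"dp": [0,0,-0.001],"yaw": 0},{"dp": [0,0,-0.002],"yaw": 0},{"dp": [0,0,-0.003],"yaw": 0},{"dp": [0,0,-0.004],"yaw": 0},{"dp": [0,0,-0.005],"yaw": 0},{"dp": [0,0,-0.005],"yaw": 0}]'

```text
time_s: 13.63
tcp_pos: [0.5406, -0.3182, 0.0654]
eef_rot: [-180.0, 0.0, -16.2]
contact_force: [-0.2, -0.0, -3.6]
gripper_width: 0.0161
gripper_force: 20.0
```

apply_moves --targets '[{"dp": [0,0,-0.001],"yaw": 0},{"dp": [0,0,-0.0015],"yaw": 0},{"dp": [0,0,-0.002],"yaw": 0},{"dp": [0,0,-0.0025],"yaw": 0},{"dp": [0,0,-0.0025],"yaw": 0}]'

```text
time_s: 14.05
tcp_pos: [0.5409, -0.3183, 0.0646]
eef_rot: [180.0, -0.1, -16.2]
contact_force: [-3.5, 2.8, 9.5]
gripper_width: 0.0158
gripper_force: 20.0
```

apply_moves --targets '[{"dp": [0,0,0.001],"yaw": 0},{"dp": [0,0,0.001],"yaw": 0},{"dp": [0,0,0.001],"yaw": 0},{"dp": [0,0,0.001],"yaw": 0},{"dp": [0,0,0.001],"yaw": 0}]' --grip -0.1

```text
time_s: 14.47
tcp_pos: [0.5408, -0.3183, 0.0639]
eef_rot: [180.0, 0.0, -16.2]
contact_force: [0.3, -1.0, -0.4]
gripper_width: 0.0434
gripper_force: 0.0
```

apply_moves --targets '[{"dp": [0,0,0.004],"yaw": 0},{"dp": [0,0,0.012],"yaw": 0},{"dp": [0,0,0.025],"yaw": 0},{"dp": [0,0,0.045],"yaw": 0},{"dp": [0,0,0.07],"yaw": 0},{"dp": [0,0,0.1],"yaw": 0},{"dp": [0,0,0.13],"yaw": 0},{"dp": [0,0,0.16],"yaw": 0},{"dp": [0,0,0.185],"yaw": 0},{"dp": [0,0,0.185],"yaw": 0}]' --grip -1

```text
time_s: 15.3
tcp_pos: [0.5429, -0.3195, 0.2564]
eef_rot: [179.9, -0.6, -16.2]
contact_force: [1.1, -1.2, 0.9]
gripper_width: 0.0874
gripper_force: 0.0
```

```bash
python3 - <<'E'
from h import *
c,T,w=wrist("w8"); L=(w-T[:3,3])@T[:3,:3]
for sx,xr in((1,(.045,.09)),):
  for y0,y1 in((-.06,-.02),(-.02,.02),(.02,.06)):
    m=(L[...,0]>xr[0])&(L[...,0]<xr[1])&(L[...,1]>y0)&(L[...,1]<y1);m[300:]=False
    z=w[m][:,2]; print(y0,"median z",np.median(z).round(4))
pins(c,T,w)
from plant import cams
W=[]
for n in("side","scene"):
    a=cams.capture(n); np.savez(n+"2.npz",**a); q=world(a); 
    e=np.array([np.cos(np.radians(-16.2)),np.sin(np.radians(-16.2))]); d=q[...,:2]-np.array([.543,-.319]); u=d@e; v=d@np.array([-e[1],e[0]])
    for a0,a1 in((-.088,-.05),(.05,.088)):
        m=(u>a0)&(u<a1)&(abs(v)<.028)&(q[...,2]<.06); print(n,a0,m.sum(),np.median(q[m][:,2]).round(4))
    for b0,b1 in((-.057,-.045),(.045,.057)):
        m=(abs(u)<.05)&(v>b0)&(v<b1)&(q[...,2]<.06); print(n,"v",b0,m.sum(),np.median(q[m][:,2]).round(4))
E
```

```text
t 15.3 tcp [ 0.5429 -0.3195  0.2564] [179.92  -0.57 -16.18]
-0.06 median z 0.0301
-0.02 median z 0.0297
0.02 median z 0.03
-1 0.129 56 mean [ 0.0668 -0.0413  0.1244] top z 0.1365 min [ 0.0639 -0.045   0.1205] max [ 0.0695 -0.039   0.1279]
-1 0.104 46 mean [ 0.0673 -0.039   0.1404] top z 0.1258 min [ 0.0629 -0.0432  0.1312] max [ 0.0704 -0.0378  0.1527]
-1 0.085 121 mean [ 0.0675 -0.0378  0.1629] top z 0.0995 min [ 0.0579 -0.0482  0.1576] max [ 0.0742 -0.0336  0.1715]
1 0.129 56 mean [0.067  0.0416 0.1248] top z 0.1362 min [0.0638 0.039  0.121 ] max [0.0695 0.0449 0.1281]
1 0.104 46 mean [0.0673 0.0393 0.1406] top z 0.126 min [0.0629 0.0379 0.1312] max [0.0706 0.0457 0.1518]
1 0.085 132 mean [0.0676 0.0382 0.1624] top z 0.0995 min [0.0585 0.0338 0.1577] max [0.0742 0.0467 0.1719]
side -0.088 83 0.033
side 0.05 83 0.0338
side v -0.057 3 0.0369
side v 0.045 187 0.032
scene -0.088 299 0.0314
scene 0.05 451 0.0312
scene v -0.057 226 0.0323
scene v 0.045 133 0.033
```

The tray's upper face is at z=0.030 and level at both ends, so it is seated on the collars. Next is the cover.

apply_moves --targets '[{"dp": [0,0.01,0],"yaw": 1},{"dp": [0,0.035,0],"yaw": 3},{"dp": [0,0.07,0],"yaw": 6},{"dp": [-0.001,0.108,0],"yaw": 9},{"dp": [-0.002,0.146,0],"yaw": 12},{"dp": [-0.003,0.184,0],"yaw": 15},{"dp": [-0.004,0.22,0],"yaw": 18},{"dp": [-0.004,0.25,0],"yaw": 20},{"dp": [-0.004,0.272,0],"yaw": 21.5},{"dp": [-0.004,0.283,0],"yaw": 22.5},{"dp": [-0.004,0.286,0],"yaw": 22.5},{"dp": [-0.004,0.286,0],"yaw": 22.5},{"dp": [-0.004,0.286,0],"yaw": 22.5}]'

```text
time_s: 16.53
tcp_pos: [0.5364, -0.0327, 0.2485]
eef_rot: [180.0, 0.1, 6.3]
contact_force: [-0.8, -0.3, -0.9]
gripper_width: 0.0877
gripper_force: 0.0
```

```bash
python3 - <<'E'
from h import *
c,T,w=wrist("w9")
w[280:]=np.nan
p=w.reshape(-1,3); p=p[np.isfinite(p[:,0])&(p[:,2]<.16)]
rib(p,"cover wrist",np.array([.556,-.03]))
hsv=cv2.cvtColor(c["image"],cv2.COLOR_RGB2HSV); m=(hsv[...,0]<16)&(hsv[...,1]>180)&np.isfinite(w[...,0])&(w[...,2]>.08)
q=w[m]; print("orange",len(q),q.mean(0).round(4)); e=np.linalg.svd(q-q.mean(0),full_matrices=False)[2][0]; print("axis yaw",np.degrees(np.arctan2(e[1],e[0])).round(1))
E
```

```text
t 16.5333 tcp [ 0.5364 -0.0327  0.2485] [1.7998e+02 6.0000e-02 6.2600e+00]
cover wrist tilt 29.4 upyaw 5.8 inl 21567 rib rect [70.2 16. ] 1.1 n 1502 height over plane 0.0408 rib base ctr [ 0.557  -0.0299  0.0696] rib top ctr [ 0.5371 -0.0319  0.1052] plane rect [197.3 127.1] 1.2 plane ctr [ 0.5572 -0.0263  0.0699]
orange 0 [nan nan nan]<stdin>:7: RuntimeWarning: Mean of empty slice.
  ret = um.true_divide(
Traceback (most recent call last):
IndexError: index 0 is out of bounds for axis 0 with size 0
```

apply_moves --targets '[{"dp": [0.005,0.001,-0.03],"yaw": 0.5},{"dp": [0.0055,0.001,-0.06],"yaw": 0.5},{"dp": [0.0055,0.001,-0.085],"yaw": 0.5},{"dp": [0.0055,0.001,-0.107],"yaw": 0.5},{"dp": [0.0055,0.001,-0.124],"yaw": 0.5},{"dp": [0.0055,0.001,-0.136],"yaw": 0.5},{"dp": [0.0055,0.001,-0.144],"yaw": 0.5},{"dp": [0.0055,0.001,-0.149],"yaw": 0.5},{"dp": [0.0055,0.001,-0.149],"yaw": 0.5}]'

```text
time_s: 17.33
tcp_pos: [0.5418, -0.032, 0.0992]
eef_rot: [180.0, 0.1, 6.7]
contact_force: [-0.7, 0.8, 0.7]
gripper_width: 0.088
gripper_force: 0.0
```

apply_moves --targets '[{"dp": [0,0,0],"yaw": 0},{"dp": [0,0,0],"yaw": 0},{"dp": [0,0,0],"yaw": 0},{"dp": [0,0,0],"yaw": 0},{"dp": [0,0,0],"yaw": 0},{"dp": [0,0,0],"yaw": 0},{"dp": [0,0,0],"yaw": 0},{"dp": [0,0,0],"yaw": 0},{"dp": [0,0,0],"yaw": 0},{"dp": [0,0,0],"yaw": 0},{"dp": [0,0,0],"yaw": 0},{"dp": [0,0,0],"yaw": 0},{"dp": [0,0,0],"yaw": 0},{"dp": [0,0,0],"yaw": 0}]' --grip 1 --squeeze 20

```text
time_s: 18.5
tcp_pos: [0.5421, -0.0313, 0.1]
eef_rot: [180.0, 0.0, 6.8]
contact_force: [-1.1, -0.0, 0.3]
gripper_width: 0.016
gripper_force: 20.0
```

apply_moves --targets '[{"dp": [0,0,0.003],"yaw": 0},{"dp": [0,0,0.008],"yaw": 0},{"dp": [0,0,0.015],"yaw": 0},{"dp": [0,0,0.025],"yaw": 0},{"dp": [0,0,0.04],"yaw": 0},{"dp": [0,0,0.06],"yaw": 0},{"dp": [0,0,0.08],"yaw": 0},{"dp": [0,0,0.1],"yaw": 0},{"dp": [0,0,0.12],"yaw": 0},{"dp": [0,0,0.14],"yaw": 0},{"dp": [0,0,0.155],"yaw": 0},{"dp": [0,0,0.165],"yaw": 0},{"dp": [0,0,0.17],"yaw": 0},{"dp": [0,0,0.17],"yaw": 0}]'

```text
time_s: 19.67
tcp_pos: [0.5425, -0.0312, 0.2713]
eef_rot: [-180.0, -0.1, 6.8]
contact_force: [-0.8, 0.4, -2.8]
gripper_width: 0.0159
gripper_force: 20.0
```

apply_moves --targets '[{"dp": [-0.003,-0.005,0],"yaw": 0},{"dp": [-0.01,-0.017,0],"yaw": -1},{"dp": [-0.022,-0.035,0],"yaw": -2.5},{"dp": [-0.036,-0.059,0],"yaw": -4},{"dp": [-0.053,-0.086,0],"yaw": -6},{"dp": [-0.071,-0.115,0],"yaw": -8},{"dp": [-0.089,-0.144,0],"yaw": -10},{"dp": [-0.107,-0.173,0],"yaw": -12},{"dp": [-0.125,-0.202,0],"yaw": -14},{"dp": [-0.143,-0.231,0],"yaw": -16},{"dp": [-0.161,-0.26,0],"yaw": -18},{"dp": [-0.178,-0.289,0],"yaw": -20},{"dp": [-0.195,-0.316,0],"yaw": -21.3},{"dp": [-0.209,-0.338,0],"yaw": -21.3},{"dp": [-0.218,-0.352,-0.01],"yaw": -21.3},{"dp": [-0.222,-0.36,-0.03],"yaw": -21.3},{"dp": [-0.222,-0.36,-0.055],"yaw": -21.3},{"dp": [-0.222,-0.36,-0.08],"yaw": -21.3},{"dp": [-0.222,-0.36,-0.1],"yaw": -21.3},{"dp": [-0.222,-0.36,-0.11],"yaw": -21.3}]'

```text
time_s: 21.33
tcp_pos: [0.3174, -0.3903, 0.1566]
eef_rot: [-179.9, 0.3, -14.6]
contact_force: [-1.0, 0.2, -1.9]
gripper_width: 0.0157
gripper_force: 20.0
```

```bash
python3 - <<'E'
from h import *
held("w10")
E
```

```text
t 21.3333 tcp [ 0.3174 -0.3903  0.1566] [-179.88    0.3   -14.63]
plate n 5573 normal(tool) [-0.497  0.001 -0.868] pitch -29.8 roll 0.1 z at tool axis 0.0388
```

apply_moves --targets '[{"dp": [0,0,-0.015],"yaw": 0},{"dp": [0,0,-0.03],"yaw": 0},{"dp": [0,0,-0.044],"yaw": 0},{"dp": [0,0,-0.054],"yaw": 0},{"dp": [0,0,-0.06],"yaw": 0},{"dp": [0,0,-0.065],"yaw": 0},{"dp": [0,0,-0.07],"yaw": 0},{"dp": [0,0,-0.075],"yaw": 0},{"dp": [0,0,-0.08],"yaw": 0},{"dp": [0,0,-0.085],"yaw": 0},{"dp": [0,0,-0.09],"yaw": 0},{"dp": [0,0,-0.095],"yaw": 0},{"dp": [0,0,-0.1],"yaw": 0},{"dp": [0,0,-0.105],"yaw": 0},{"dp": [0,0,-0.109],"yaw": 0},{"dp": [0,0,-0.112],"yaw": 0},{"dp": [0,0,-0.114],"yaw": 0},{"dp": [0,0,-0.116],"yaw": 0},{"dp": [0,0,-0.116],"yaw": 0}]'

```text
time_s: 22.97
tcp_pos: [0.3197, -0.391, 0.0436]
eef_rot: [-180.0, 0.1, -14.5]
contact_force: [1.7, -1.0, 0.4]
gripper_width: 0.0161
gripper_force: 20.0
```

```bash
python3 - <<'E'
from h import *
held("w11")
E
```

```text
t 22.9667 tcp [ 0.3197 -0.391   0.0436] [-1.7998e+02  6.0000e-02 -1.4530e+01]
plate n 39340 normal(tool) [-0.054  0.001 -0.999] pitch -3.1 roll 0.0 z at tool axis 0.034
```

apply_moves --targets '[{"dp": [0,0,-0.002],"yaw": 0},{"dp": [0,0,-0.003],"yaw": 0},{"dp": [0,0,-0.004],"yaw": 0},{"dp": [0,0,-0.005],"yaw": 0},{"dp": [0,0,-0.006],"yaw": 0},{"dp": [0,0,-0.006],"yaw": 0}]'

```text
time_s: 23.52
tcp_pos: [0.3204, -0.3913, 0.0388]
eef_rot: [180.0, -0.0, -14.5]
contact_force: [1.4, 2.7, 11.1]
gripper_width: 0.0161
gripper_force: 20.0
```

```bash
python3 - <<'E'
from h import *
held("w12")
E
```

```text
t 23.5167 tcp [ 0.3204 -0.3913  0.0388] [ 1.7998e+02 -2.0000e-02 -1.4500e+01]
plate n 37610 normal(tool) [ 0.002  0.001 -1.   ] pitch 0.1 roll 0.1 z at tool axis 0.0339
```

apply_moves --targets '[{"dp": [0,0,0.004],"yaw": 0},{"dp": [0,0,0.008],"yaw": 0},{"dp": [0,0,0.016],"yaw": 0},{"dp": [0,0,0.03],"yaw": 0},{"dp": [0,0,0.05],"yaw": 0},{"dp": [0,0,0.075],"yaw": 0},{"dp": [0,0,0.1],"yaw": 0},{"dp": [0,0,0.125],"yaw": 0},{"dp": [0,0,0.15],"yaw": 0},{"dp": [0,0,0.17],"yaw": 0},{"dp": [0,0,0.182],"yaw": 0},{"dp": [0,0,0.187],"yaw": 0},{"dp": [0,0,0.187],"yaw": 0}]'

```text
time_s: 24.65
tcp_pos: [0.3202, -0.3913, 0.2262]
eef_rot: [180.0, -0.1, -14.5]
contact_force: [-0.2, 0.3, -1.4]
gripper_width: 0.0157
gripper_force: 20.0
```

```bash
python3 - <<'E'
from h import *
held("w13"); c=dict(np.load("w13.npz")); holes(c,c["T"],world(c,c["T"]))
E
```

```text
t 24.65 tcp [ 0.3202 -0.3913  0.2262] [ 1.7998e+02 -9.0000e-02 -1.4530e+01]
plate n 37567 normal(tool) [-0.     0.001 -1.   ] pitch -0.0 roll 0.1 z at tool axis 0.034
plane [0.0004 0.001  0.0339]
gap 32930 mid [ 0.0725 -0.      0.034 ] mean [0.094  0.0005 0.034 ] size [0.0948 0.15   0.0002]
gap 471 mid [ 0.0725 -0.0419  0.0339] mean [ 0.0725 -0.0418  0.0339] size [0.0113 0.0108 0.    ]
gap 469 mid [0.0724 0.0411 0.034 ] mean [0.0725 0.0409 0.034 ] size [0.0113 0.0108 0.    ]
gap 735 mid [ 0.0306 -0.0004  0.034 ] mean [ 0.0303 -0.0004  0.034 ] size [0.011  0.0188 0.    ]
plate extents [ 0.0251 -0.0604  0.0339] [0.092  0.0596 0.034 ]
```

apply_moves --targets '[{"dp": [0.006,0.002,0],"yaw": 0},{"dp": [0.02,0.007,0],"yaw": -0.2},{"dp": [0.042,0.014,0],"yaw": -0.5},{"dp": [0.07,0.023,0],"yaw": -0.8},{"dp": [0.1,0.033,0],"yaw": -1.1},{"dp": [0.13,0.043,0],"yaw": -1.4},{"dp": [0.158,0.052,0],"yaw": -1.7},{"dp": [0.182,0.06,0],"yaw": -1.7},{"dp": [0.202,0.067,0],"yaw": -1.7},{"dp": [0.213,0.071,0],"yaw": -1.7},{"dp": [0.218,0.073,0],"yaw": -1.7},{"dp": [0.219,0.073,-0.005],"yaw": -1.7},{"dp": [0.219,0.073,-0.015],"yaw": -1.7},{"dp": [0.219,0.073,-0.027],"yaw": -1.7},{"dp": [0.219,0.073,-0.034],"yaw": -1.7},{"dp": [0.219,0.073,-0.036],"yaw": -1.7},{"dp": [0.219,0.073,-0.036],"yaw": -1.7},{"dp": [0.219,0.073,-0.036],"yaw": -1.7},{"dp": [0.219,0.073,-0.036],"yaw": -1.7}]'

```text
time_s: 26.28
tcp_pos: [0.5394, -0.3185, 0.1897]
eef_rot: [180.0, -0.1, -16.2]
contact_force: [0.2, 0.4, -2.1]
gripper_width: 0.0162
gripper_force: 20.0
```

```bash
python3 - <<'E'
from h import *
held("w14"); c=dict(np.load("w14.npz")); w=world(c,c["T"]); holes(c,c["T"],w); pins(c,c["T"],w)
cv2.imwrite("pics/c14.png",cv2.resize(c["image"][60:300,150:480,::-1],None,fx=2.4,fy=2.4))
E
```

```text
t 26.2833 tcp [ 0.5394 -0.3185  0.1897] [ 1.7999e+02 -6.0000e-02 -1.6230e+01]
plate n 37574 normal(tool) [ 0.     0.001 -1.   ] pitch 0.0 roll 0.1 z at tool axis 0.034
plane [0.0001 0.0011 0.034 ]
gap 32919 mid [ 0.0724 -0.      0.034 ] mean [0.094  0.0004 0.034 ] size [0.0948 0.15   0.0002]
gap 471 mid [ 0.0725 -0.0419  0.034 ] mean [ 0.0725 -0.0417  0.034 ] size [0.0113 0.0109 0.    ]
gap 469 mid [0.0724 0.0409 0.0341] mean [0.0724 0.0409 0.0341] size [0.0113 0.0105 0.    ]
gap 732 mid [ 0.0306 -0.0004  0.034 ] mean [ 0.0303 -0.0004  0.034 ] size [0.011  0.0188 0.    ]
plate extents [ 0.025  -0.0604  0.034 ] [0.092  0.0596 0.0341]
-1 0.129 43 mean [ 0.0715 -0.0422  0.0558] top z 0.137 min [ 0.0689 -0.0447  0.0528] max [ 0.0737 -0.0409  0.0604]
-1 0.104 1 mean [ 0.0744 -0.0445  0.0646] top z 0.1252 min [ 0.0744 -0.0445  0.0646] max [ 0.0744 -0.0445  0.0646]
1 0.129 66 mean [0.0719 0.042  0.0563] top z 0.1367 min [0.0688 0.0405 0.0531] max [0.0745 0.0446 0.0608]
1 0.104 5 mean [0.0693 0.0443 0.0648] top z 0.1254 min [0.068  0.0425 0.0644] max [0.0728 0.0462 0.0651]
```

View pics/c14.png

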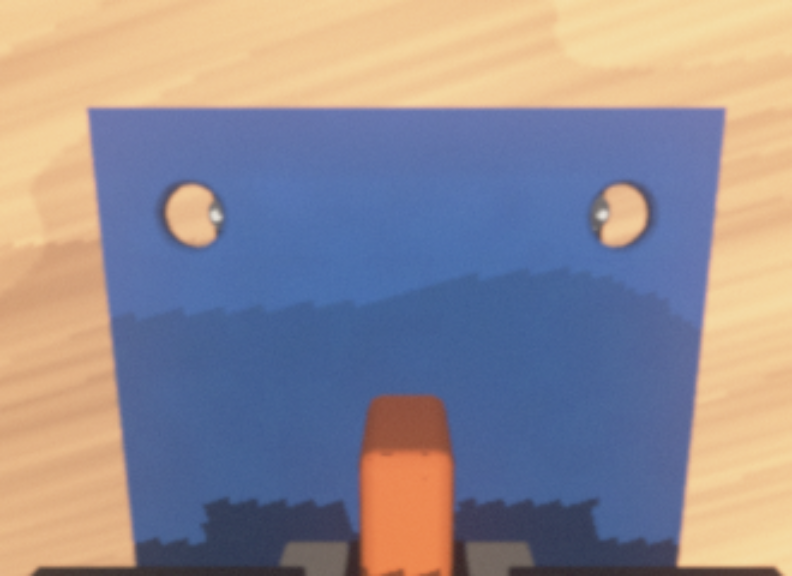

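The pin tips, at (216,213) and (602,213) in the crop, sit symmetrically inside the holes at (191,214) and (621,214), which is parallax again. I only need a correction of about 1 mm back in x.

apply_moves --targets '[{"dp": [-0.001,0,0],"yaw": 0},{"dp": [-0.001,0,-0.004],"yaw": 0},{"dp": [-0.001,0,-0.009],"yaw": 0},{"dp": [-0.001,0,-0.014],"yaw": 0},{"dp": [-0.001,0,-0.019],"yaw": 0},{"dp": [-0.001,0,-0.023],"yaw": 0},{"dp": [-0.001,0,-0.026],"yaw": 0},{"dp": [-0.001,0,-0.028],"yaw": 0},{"dp": [-0.001,0,-0.028],"yaw": 0}]'

```text
time_s: 27.08
tcp_pos: [0.538, -0.3182, 0.1604]
eef_rot: [180.0, 0.1, -16.2]
contact_force: [-0.6, -0.5, -2.3]
gripper_width: 0.0156
gripper_force: 20.0
```

apply_moves --targets '[{"dp": [0,0,-0.004],"yaw": 0},{"dp": [0,0,-0.008],"yaw": 0},{"dp": [0,0,-0.012],"yaw": 0},{"dp": [0,0,-0.015],"yaw": 0},{"dp": [0,0,-0.017],"yaw": 0},{"dp": [0,0,-0.019],"yaw": 0},{"dp": [0,0,-0.019],"yaw": 0}]'

```text
time_s: 27.67
tcp_pos: [0.538, -0.3182, 0.1415]
eef_rot: [-180.0, 0.0, -16.2]
contact_force: [-1.1, 0.3, -2.5]
gripper_width: 0.0162
gripper_force: 20.0
```

apply_moves --targets '[{"dp": [0,0,-0.001],"yaw": 0},{"dp": [0,0,-0.0015],"yaw": 0},{"dp": [0,0,-0.002],"yaw": 0},{"dp": [0,0,-0.0025],"yaw": 0},{"dp": [0,0,-0.003],"yaw": 0},{"dp": [0,0,-0.003],"yaw": 0}]'

```text
time_s: 28.17
tcp_pos: [0.5382, -0.3182, 0.139]
eef_rot: [-180.0, 0.0, -16.2]
contact_force: [-0.4, 0.2, -3.6]
gripper_width: 0.0159
gripper_force: 20.0
```

apply_moves --targets '[{"dp": [0,0,-0.0005],"yaw": 0},{"dp": [0,0,-0.001],"yaw": 0},{"dp": [0,0,-0.0015],"yaw": 0},{"dp": [0,0,-0.002],"yaw": 0},{"dp": [0,0,-0.002],"yaw": 0}]'

```text
time_s: 28.58
tcp_pos: [0.5383, -0.3183, 0.1388]
eef_rot: [180.0, -0.0, -16.2]
contact_force: [-4.4, 3.4, 11.2]
gripper_width: 0.0158
gripper_force: 20.0
```

Contact is at the expected height, with 11 N upward, so the cover is seated. Now I'll release and lift.

apply_moves --targets '[{"dp": [0,0,0.001],"yaw": 0},{"dp": [0,0,0.001],"yaw": 0},{"dp": [0,0,0.001],"yaw": 0},{"dp": [0,0,0.001],"yaw": 0},{"dp": [0,0,0.001],"yaw": 0}]' --grip -0.1

```text
time_s: 29.0
tcp_pos: [0.5382, -0.3183, 0.1379]
eef_rot: [180.0, 0.0, -16.2]
contact_force: [0.2, -0.1, -0.5]
gripper_width: 0.0434
gripper_force: 0.0
```

apply_moves --targets '[{"dp": [0,0,0.004],"yaw": 0},{"dp": [0,0,0.012],"yaw": 0},{"dp": [0,0,0.025],"yaw": 0},{"dp": [0,0,0.045],"yaw": 0},{"dp": [0,0,0.07],"yaw": 0},{"dp": [0,0,0.1],"yaw": 0},{"dp": [0,0,0.125],"yaw": 0},{"dp": [0,0,0.14],"yaw": 0},{"dp": [0,0,0.145],"yaw": 0},{"dp": [0,0,0.145],"yaw": 0},{"dp": [0,0,0.145],"yaw": 0}]'

```text
time_s: 29.92
tcp_pos: [0.5379, -0.318, 0.2826]
eef_rot: [-180.0, 0.0, -16.2]
contact_force: [-0.2, -0.2, -0.5]
gripper_width: 0.0482
gripper_force: 0.0
```

```bash
python3 - <<'E'
from h import *
from plant import cams
c,T,w=wrist("w15"); L=(w-T[:3,3])@T[:3,:3]
for y0,y1 in((-.057,-.02),(-.02,.02),(.02,.057)):
    m=(L[...,0]>.045)&(L[...,0]<.085)&(L[...,1]>y0)&(L[...,1]<y1);m[300:]=False
    print(y0,"median z",np.median(w[m][:,2]).round(4))
I=[]
e=np.array([np.cos(np.radians(-16.2)),np.sin(np.radians(-16.2))])
for n in("side","scene"):
    a=cams.capture(n); q=world(a); d=q[...,:2]-np.array([.541,-.319]); u=d@e; v=d@np.array([-e[1],e[0]])
    for a0,a1 in((-.085,-.05),(.05,.085)):
        m=(u>a0)&(u<a1)&(abs(v)<.03)&(q[...,2]>.07)&(q[...,2]<.125); print(n,a0,m.sum(),np.median(q[m][:,2]).round(4))
    I.append(a["image"][...,::-1])
f=cv2.resize(I[0][60:240,240:420],(400,400)); g=cv2.resize(I[1][270:430,150:330],(400,400))
cv2.imwrite("pics/m15.png",np.hstack([f,g]))
E
```

```text
t 29.9167 tcp [ 0.5379 -0.318   0.2826] [-1.7998e+02  2.0000e-02 -1.6240e+01]
-0.057 median z 0.1048
-0.02 median z 0.1048
0.02 median z 0.1048
side -0.085 98 0.1085
side 0.05 98 0.1086
scene -0.085 309 0.1062
scene 0.05 440 0.1061
```

View pics/m15.png

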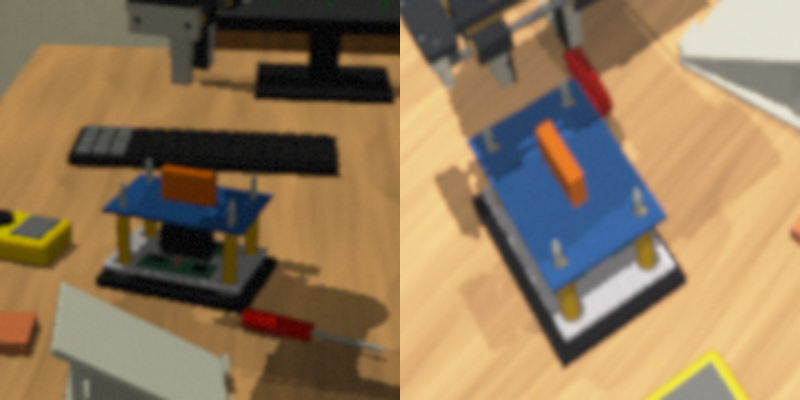

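The tray lies flat on the collars. The cover is level on the shoulders, its top at z=0.105, with all four pins through it. The gripper is clear, so I'll hand the job in.

```bash
python3 -c "
from plant import r
print(r.close_job())"
```

```text
the job is handed in; nothing more can be done
None
```

The tray is on the grey collars and the dust cover is on the yellow shoulders; both sit level and are released, and the job was handed in at about 30 s without touching the other items.

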